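# Zero the charge counter and dock the power pucks

## Task

Get the hallway dock ready for tonight's charging, in this order: swing the aluminium arm fully out to its outer stop, turn the counter's reset knob all the way back to its zero stop, then slide every white power puck across the shelf (never lift one) until it rests wholly inside a copper ring, one puck to a ring. With all pucks in place, swing the arm fully back in to its inner stop over the middle ring, and leave the earbud case, key, door stop and coaster undisturbed.

Things in the scene. Friction and masses are not known exactly. Their poses are not given: they have to be found in the camera images.
- dock: Fixed charging dock inlaid in the black shelf: a row of three thin copper rings and a dark pivot post. Origin: centre of the middle ring on the shelf surface (z = 0). The row runs along its y axis. The pivot post (28 mm diameter, 44 mm tall) stands at x = +120, y = +185 mm in this frame.
- ring0 (a point): Centre of the ring at the dock's +y end (125 mm from the middle ring), on the shelf. Copper ring of inner diameter 110 mm, outer 118 mm, flush with the shelf: nothing to bump against. A puck is wholly inside when its centre is within about 11 mm of this point.
- ring1 (a point): Centre of the middle ring, same size, on the shelf.
- ring2 (a point): Centre of the ring at the dock's -y end (125 mm from the middle ring), same size, on the shelf.
- pivot (a point): On the vertical hinge axis of the swing arm, at the top of the pivot post, 44 mm above the shelf. The arm's hub on it reaches to 62 mm. The arm's bar is 20 mm wide, 48 to 56 mm above the shelf; the round black pad at its end is 56 mm in diameter, from 44 to 56 mm above the shelf, 220 mm from the hinge axis.
- swing_arm (a joint): Hinge angle of the brushed aluminium swing arm (rad): 0 at the inner stop, with its pad over the middle ring; grows as the arm turns clockwise seen from above, to 1.9 at the outer stop, clear of the rings. Light friction (about 0.12 N m), it stays where it is left.
- pad_post (a point): Grip point on the upright round aluminium post that stands on the pad's centre at the arm's end: 18 mm diameter, from 56 to 102 mm above the shelf, orange band near the top. The point is on the post's axis, 89 mm above the shelf, 220 mm from the hinge axis; its x axis points outward along the arm. The post can be pinched from above and turns within the grip.
- counter: Fixed session counter: round grey housing, 84 mm diameter, 36 mm tall, with a white dial on top. Origin: centre of its underside. The red zero tick lies at its +x; black ticks every 0.5 rad run clockwise from it.
- reset_knob (a joint): Angle of the black reset knob on the counter (rad): 0 at the zero stop (red pointer at the red tick); grows clockwise seen from above, up to 5.0. To zero it, turn it anticlockwise seen from above until it meets the stop. Friction about 0.05 N m; it stays where it is left.
- knob_grip (a point): On the knob's vertical axis at gripping height, 68 mm above the shelf. The grip is a bar 46 mm long along this point's x axis and 14 mm thick along its y axis, from 43 to 75 mm above the shelf; the red pointer is towards +x. Below it is a 48 mm flange (top at 43 mm). The point turns with the knob.
- puck_a: White power puck with a blue disc on top: a flat cylinder 88 mm in diameter, 20 mm thick, about 0.15 kg, too wide to grasp, lying flat on the shelf. Origin: centre of its underside. May be absent.
- puck_b: Another puck, identical. May be absent.
- puck_c: Another puck, identical. May be absent.
- earbud_case: Bystander: white earbud case, 48 x 62 x 25 mm; origin centre of underside.
- copper_key: Bystander: copper key lying flat, 64 mm long, 4 mm thick; origin under the centre of its round bow (26 mm), blade towards its +x.
- door_stop: Bystander: blue stepped rubber door stop, 90 x 40 x 26 mm; origin centre of underside.
- stone_coaster: Bystander: speckled grey stone coaster, 100 mm diameter, 9 mm thick; origin centre of underside.
Not all that is in view belongs to the job. What is shaped like the puck_a but red is not meant.

How it is judged:
On the way, in this order (a step that is already met when the one before it is completed fails the run):
1. the arm is swung fully out (within 0.2 rad of its outer stop) (value of joint swing_arm above 1.7 rad), for 0.2 s.
2. with the arm out, the reset knob is back at its zero stop (within 0.08 rad) (value of joint reset_knob below 0.08 rad and value of joint swing_arm above 1.6 rad), for 0.2 s.
3. with the arm still out, every puck present lies inside a ring ((horizontal distance between puck_a and ring0 below 0.012 m or horizontal distance between puck_a and ring1 below 0.012 m or horizontal distance between puck_a and ring2 below 0.012 m) and (horizontal distance between puck_b and ring0 below 0.012 m or horizontal distance between puck_b and ring1 below 0.012 m or horizontal distance between puck_b and ring2 below 0.012 m) and (horizontal distance between puck_c and ring0 below 0.012 m or horizontal distance between puck_c and ring1 below 0.012 m or horizontal distance between puck_c and ring2 below 0.012 m) and value of joint swing_arm above 1.6 rad), for 0.2 s.
4. the arm is back at its inner stop (within 0.1 rad) (value of joint swing_arm below 0.1 rad), for 0.2 s.
At the end, for the whole second after the job is handed in: Every puck present rests with its centre within 12 mm of a ring's centre (one puck to a ring), the reset knob is within 0.08 rad of its zero stop, and the arm is within 0.1 rad of its inner stop ((horizontal distance between puck_a and ring0 below 0.012 m or horizontal distance between puck_a and ring1 below 0.012 m or horizontal distance between puck_a and ring2 below 0.012 m) and (horizontal distance between puck_b and ring0 below 0.012 m or horizontal distance between puck_b and ring1 below 0.012 m or horizontal distance between puck_b and ring2 below 0.012 m) and (horizontal distance between puck_c and ring0 below 0.012 m or horizontal distance between puck_c and ring1 below 0.012 m or horizontal distance between puck_c and ring2 below 0.012 m) and linear speed of each of puck_a, puck_b, puck_c below 0.02 m/s and value of joint swing_arm below 0.1 rad and value of joint reset_knob below 0.08 rad); the robot touches nothing.
It fails at once if the white earbud case is moved by more than 25 mm (distance of earbud_case from where it was at the start of the episode above 0.025 m).
It fails at once if the copper key is moved by more than 25 mm (distance of copper_key from where it was at the start of the episode above 0.025 m).
It fails at once if the blue door stop is moved by more than 25 mm (distance of door_stop from where it was at the start of the episode above 0.025 m).
It fails at once if the stone coaster is moved by more than 25 mm (distance of stone_coaster from where it was at the start of the episode above 0.025 m).
It fails at once if a puck is lifted more than 30 mm off the shelf (height (world z) of any of puck_a, puck_b, puck_c above 0.03 m).
Of puck_a, puck_b, puck_c only 2 to 3 are there at a start; the rules pass over those that are not, and their reading is None.
At some moment in a run one of puck_a, puck_b, puck_c may be knocked a few centimetres aside while the robot is not near it.
Once in a run the grip may slacken for a moment while it holds something.
It also fails if it takes over 210 s, if anything falls off the work surface, if the arm or the gripper's body presses on something with over 40 N, if the wrist force passes 120 N, or if a joint passes its speed limit or range.

## Robot

A 6-joint arm with a two-finger parallel gripper is mounted at the origin on the work surface. World frame = base frame: x ahead of the robot, y to its left, z up, the work surface at z = 0. Lengths are in m, angles in rad, forces in N, time in s.
With the tool pointing down it reaches from about 0.3 to 0.875 m from the base axis. Payload 6.4 kg.
Tool frame: the origin (TCP) lies at the centre of the arm's flange, where the gripper is bolted on; the fingertips stand 166 mm ahead of it and the grasp point (between the pads) lies 147 mm ahead of it (arm.finger_overhang is the distance from the TCP to the fingertips, in m); z points along the fingers, y is the direction in which the jaws open and shut (so a half turn about z gives the same grasp; the last joint's range is limited). The gripper opens to 88 mm and grips with 3 to 60 N. Pads are 18 mm wide; open, the fingers measure 123 mm over their backs; the gripper's body (75 mm by 187 mm) begins 45 mm behind the grasp point.
Start: joints at [-1.323, 0.181, 1.607, -0, 1.354, -0.206], TCP at [0.252, -0.517, 0.405] pointing down, gripper open.
Joint ranges: [-2.99, 2.99], [-0.89, 2.07], [0.3, 2.58], [-1.14, 4.28], [0, 2.63], [-3.12, 3.12]. Speed limits (rad/s): [2.57, 2.57, 3.01, 3.14, 3.14, 3.14].

## Interface

Orientations are given as a rotation vector (axis times angle).
In Python, from workcell import arm gives the robot as it stands.
- The arm moves only by the tool arm_command, never from a script. Its argument "steps" is text: rows parted by semicolons, each of 4 numbers parted by spaces: the shift along the tool's x, y, z in mm, then the turn about the tool's z in degrees. A call has 1 to 8 rows; each row shifts and turns the commanded pose from where the row before left it, along the tool's axes as they then stand; what a row does not reach is not made up. A row lasts 1/12 s, in which the tool goes at most 41.7 mm and 7.16 degrees, less where a joint would pass 70% of its speed; a pose out of reach is approached as far as the arm can. A call with a gripper value outside its range is refused whole. "gripper" is the finger opening in mm, from 0 to 88.1, set as the call begins (left out, the last holds). The fingers move at their own pace and stop on an object; "force" is the grip in N (left out, the last holds). Time passes only in rows, so rows that do not move let the fingers close. It gives the time, the measured TCP pose, the force and the opening at its end, in the units of the state.
- arm.get_obs(): the state, without advancing time (a new reading comes with each control period).
- arm.read_camera(name): name is "side" or "top"; returns (picture, depth): 480x640x3 uint8, red, green, blue; 480x640 float32, m along the optical axis (not along the pixel's ray), 0 where there is no reading.
- arm.camera_params(name): a dict with "mtx" (3x3 intrinsics, pixels), "pose" (4x4, takes a point from camera to world coordinates). Camera axes: x right, y down, z forward; pixel columns grow to the right and rows downward; lengths in m; the calibration is good to about 2 mm. A picture is of the moment at which its call begins. camera_params takes no time and is no camera call.
- arm.sign_off(): hands the job in, once; it reports no verdict.
The state is a dict: "time": time; "q": joint angles; "qd": joint speeds; "tau": joint torques, N m; "eef_pos": TCP position; "tool_rot": TCP orientation; "contact_force": force on the tool from outside, world axes, zero at the start; "torque": the same for the moment, N m; "opening": finger opening in m.
Only numpy, scipy, OpenCV 4.12 (cv2) and the standard library are available. Lean on these libraries where they do the work, as an engineer would, in place of code of your own. Each camera call takes 0.05 s, during which the arm holds its last target. There are 200 camera calls.

## Working session

There is one attempt and no reset: what is moved stays moved. The work goes in short steps, Python scripts to look and compute and a tool call to move; the robot and the scene stay as the last step left them, time stands still between calls to the robot, and variables do not carry over. Pictures are saved under pics/ and viewed, about 12 in all and at most 16, crops included, and the job is handed in when it is done.

Besides the shell and the picture viewer there is one more tool, called after "Emit:" by a JSON object that holds its "fn" and its "kwargs", one argument or row to a line. arm_command: Moves the arm, as the interface text tells. Its arguments: {"type":"object","properties":{"steps":{"type":"string"},"gripper":{"type":"number"},"force":{"type":"number"}},"required":["steps"]}

```bash
mkdir -p pics
cat > h.py <<'E'
import numpy as np, cv2
from workcell import arm
def snap(name,fn=None):
    im,d=arm.read_camera(name)
    im=cv2.cvtColor(im,cv2.COLOR_RGB2BGR)
    if fn: cv2.imwrite('pics/'+fn,im)
    np.savez('pics/last_%s.npz'%name,im=im,d=d)
    return im,d
def ray(name,u,v,z):
    p=arm.camera_params(name);K,T=p['mtx'],p['pose']
    r=T[:3,:3]@np.linalg.inv(K)@np.array([u,v,1.]);o=T[:3,3]
    return o+r*(z-o[2])/r[2]
def proj(name,P):
    p=arm.camera_params(name);K,T=p['mtx'],p['pose']
    c=np.linalg.inv(T)@np.append(P,1);q=K@c[:3];return q[:2]/q[2]
E
python3 - <<'E'
from h import *
for n in('top','side'):
    snap(n,n+'0.png'); print(n,arm.camera_params(n))
print(arm.get_obs())
E
```

```text
top {'mtx': array([[505.74198462,   0.        , 320.66405561],
       [  0.        , 505.74198462, 235.27199978],
       [  0.        ,   0.        ,   1.        ]]), 'pose': array([[-0.12164001, -0.97000175,  0.21047639,  0.3014342 ],
       [-0.99257237,  0.11928956, -0.02387651,  0.07179398],
       [-0.00194738, -0.21181738, -0.97730732,  1.19660264],
       [ 0.        ,  0.        ,  0.        ,  1.        ]])}
side {'mtx': array([[622.78688214,   0.        , 315.92172744],
       [  0.        , 622.78688214, 238.12980815],
       [  0.        ,   0.        ,   1.        ]]), 'pose': array([[ 0.99915937, -0.03708658,  0.01746808,  0.48688523],
       [-0.03734804, -0.64782667,  0.76087169, -1.02831776],
       [-0.01690184, -0.76088448, -0.6486672 ,  1.00256197],
       [ 0.        ,  0.        ,  0.        ,  1.        ]])}
{'time': 0.1, 'q': array([-1.32327155e+00,  1.81438502e-01,  1.60787011e+00,  4.02458730e-05,
        1.35381836e+00, -2.06304544e-01]), 'qd': array([-0.00098871, -0.00129142, -0.0029226 , -0.00150368,  0.00058694,
        0.00083178]), 'tau': array([ 6.53948064e-04, -4.34824204e+01, -3.42697191e+01,  7.04753911e-02,
        3.40560183e-02, -3.75014383e-05]), 'eef_pos': array([ 0.25204982, -0.51656953,  0.40393425]), 'tool_rot': array([-3.05956601e+00, -7.06412904e-01, -1.20375847e-05]), 'contact_force': array([ 0.30641809,  0.51768299, -0.06276184]), 'torque': array([-0.03644063,  0.0163843 ,  0.05970261]), 'opening': 0.08824068750202362}
```

View pics/top0.png

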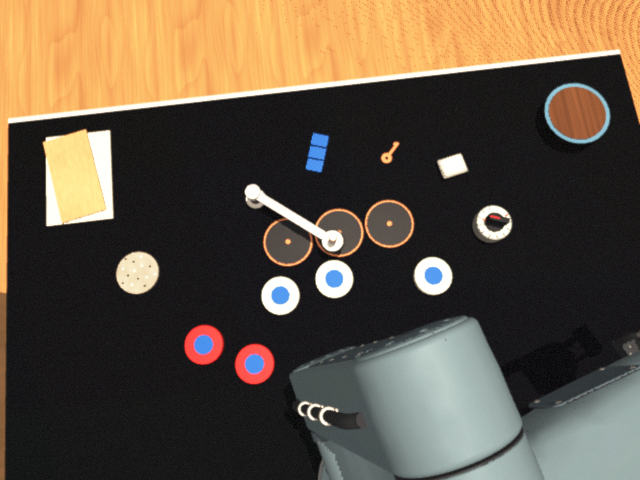

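View pics/side0.png

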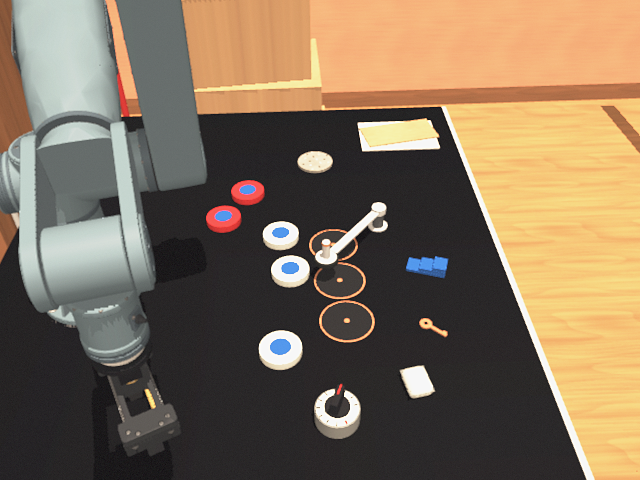

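Top view: the white pucks with blue discs are at (280,295), (334,279) and (433,276). The red ones at (204,344) and (255,364) don't belong to the job. Rings are at (288,242), (339,232) and (389,223), the pad post at about (333,240), the pivot at (254,192) and the counter at (493,223). Next I measure them.

```bash
cat >> h.py <<'E'
from scipy.optimize import least_squares
def masks(im):
    hsv=cv2.cvtColor(im,cv2.COLOR_BGR2HSV);h,s,v=cv2.split(hsv)
    blue=((h>95)&(h<125)&(s>120)&(v>90)).astype('uint8')
    copper=((h>3)&(h<20)&(s>100)&(v>90)).astype('uint8')
    white=((s<60)&(v>130)).astype('uint8')
    return blue,copper,white
def comps(m,amin=30):
    n,l,st,c=cv2.connectedComponentsWithStats(m)
    return [(tuple(np.round(c[i],1)),st[i,4],l==i) for i in range(1,n) if st[i,4]>=amin]
def pucks(name,im):
    b,_,w=masks(im); out=[]
    for c,a,m in comps(b,60):
        if a>900: continue
        k=cv2.dilate(m.astype('uint8'),np.ones((9,9)))-cv2.dilate(m.astype('uint8'),np.ones((5,5)))
        f=w[k>0].mean()
        P=ray(name,*c,0.02); out.append((c,a,round(float(f),2),P[:2].round(4)))
    return out
def circfit(name,uv,z):
    P=np.array([ray(name,u,v,z)[:2] for u,v in uv])
    f=lambda p:np.hypot(P[:,0]-p[0],P[:,1]-p[1])-p[2]
    r=least_squares(f,[*P.mean(0),.05],loss='soft_l1',f_scale=.002);return r.x
E
python3 - <<'E'
from h import *
for n,boxes in(('top',[(288,242),(339,232),(389,223)]),('side',[(333,245),(340,281),(347,321)])):
    z=np.load('pics/last_%s.npz'%n);im,d=z['im'],z['d']
    print(n)
    for p in pucks(n,im): print(p)
    _,cu,w=masks(im)
    for bx in boxes:
        c0=ray(n,*bx,0)[:2]
        vv,uu=np.nonzero(cu); P=np.array([ray(n,u,v,0)[:2] for u,v in zip(uu,vv)])
        r=np.hypot(*(P-c0).T); k=(r>.045)&(r<.068)
        print('ring',circfit(n,np.c_[uu,vv][k],0).round(4),k.sum())
    for c,a,m in comps(w,60):
        if a<4000: print('white',c,a)
for c in [(254,191,.062),(333,238,.102)]: print(c,ray('top',*c))
for c in [(378,208,.062),(326,242,.102)]: print(c,ray('side',*c))
a=cv2.imread('pics/top0.png')[185:255,235:355]; b=cv2.imread('pics/top0.png')[190:260,450:540]
s=cv2.imread('pics/side0.png')[190:270,300:400]; t=cv2.imread('pics/side0.png')[370:450,290:390]
R=lambda i:cv2.resize(i,(400,290),interpolation=cv2.INTER_CUBIC)
cv2.imwrite('pics/c1.png',np.vstack([np.hstack([R(a),R(b)]),np.hstack([R(s),R(t)])]))
E
```

```text
top
((np.float64(316.8), np.float64(152.2)), np.int32(666), 0.0, array([0.7643, 0.027 ]))
((np.float64(433.0), np.float64(275.1)), np.int32(228), 1.0, array([ 0.4281, -0.2062]))
((np.float64(333.8), np.float64(278.4)), np.int32(223), 1.0, array([0.4487, 0.0251]))
((np.float64(279.8), np.float64(295.0)), np.int32(232), 1.0, array([0.4256, 0.1545]))
((np.float64(203.0), np.float64(344.2)), np.int32(245), 0.0, array([0.3358, 0.3396]))
((np.float64(254.0), np.float64(363.5)), np.int32(249), 0.0, array([0.2793, 0.2284]))Traceback (most recent call last):
  File "<stdin>", line 9, in <module>
  File "h.py", line 10, in ray
    p=arm.camera_params(name);K,T=p['mtx'],p['pose']
ValueError: time passes only in moves, steps and waits
```

```bash
python3 - <<'E'
s=open('h.py').read()
s=s.replace("def snap","import functools\n@functools.lru_cache\ndef cp(n): return arm.camera_params(n)\ndef snap",1).replace("p=arm.camera_params(name)","p=cp(name)")
open('h.py','w').write(s)
E
cat > m.py <<'E'
from h import *
for n,boxes in(('top',[(288,242),(339,232),(389,223)]),('side',[(333,245),(340,281),(347,321)])):
    z=np.load('pics/last_%s.npz'%n);im,d=z['im'],z['d']
    print(n)
    for p in pucks(n,im): print(*[np.array(x) for x in p])
    _,cu,w=masks(im)
    vv,uu=np.nonzero(cu); P=np.array([ray(n,u,v,0)[:2] for u,v in zip(uu,vv)])
    for bx in boxes:
        c0=ray(n,*bx,0)[:2]
        r=np.hypot(*(P-c0).T); k=(r>.045)&(r<.068)
        print('ring',circfit(n,np.c_[uu,vv][k],0).round(4),k.sum())
for c in [(254,191,.062),(333,238,.102)]: print(c,ray('top',*c))
for c in [(378,208,.062),(326,242,.102)]: print(c,ray('side',*c))
a=cv2.imread('pics/top0.png')[185:255,235:355]; b=cv2.imread('pics/top0.png')[190:260,450:540]
s=cv2.imread('pics/side0.png')[190:270,300:400]; t=cv2.imread('pics/side0.png')[370:450,290:390]
R=lambda i:cv2.resize(i,(400,290),interpolation=cv2.INTER_CUBIC)
cv2.imwrite('pics/c1.png',np.vstack([np.hstack([R(a),R(b)]),np.hstack([R(s),R(t)])]))
E
python3 m.py
```

```text
top
[316.8 152.2] 666 0.0 [0.7643 0.027 ]
[433.  275.1] 228 1.0 [ 0.4281 -0.2062]
[333.8 278.4] 223 1.0 [0.4487 0.0251]
[279.8 295. ] 232 1.0 [0.4256 0.1545]
[203.  344.2] 245 0.0 [0.3358 0.3396]
[254.  363.5] 249 0.0 [0.2793 0.2284]
ring [0.5545 0.1235 0.0572] 401
ring [ 0.5617 -0.0016  0.0574] 471
ring [ 0.5691 -0.1255  0.0572] 511
side
[247.  189.2] 96 0.0 [0.3359 0.3374]
[223.  215.5] 118 0.0 [0.2799 0.2267]
[280.2 232.2] 134 1.0 [0.4263 0.1517]
[427.9 265.8] 699 0.0 [0.7671 0.0114]
[289.8 267.6] 165 1.0 [0.4493 0.0229]
[279.9 346.3] 255 1.0 [ 0.428  -0.2087]
ring [0.5546 0.1217 0.0574] 254
ring [ 0.5621 -0.0036  0.0576] 372
ring [ 0.569  -0.1274  0.0572] 426
(254, 191, 0.062) [0.67007086 0.186042   0.062     ]
(333, 238, 0.102) [0.52771286 0.01872082 0.102     ]
(378, 208, 0.062) [0.6690932  0.18044201 0.062     ]
(326, 242, 0.102) [0.53290953 0.01355855 0.102     ]
```

View pics/c1.png

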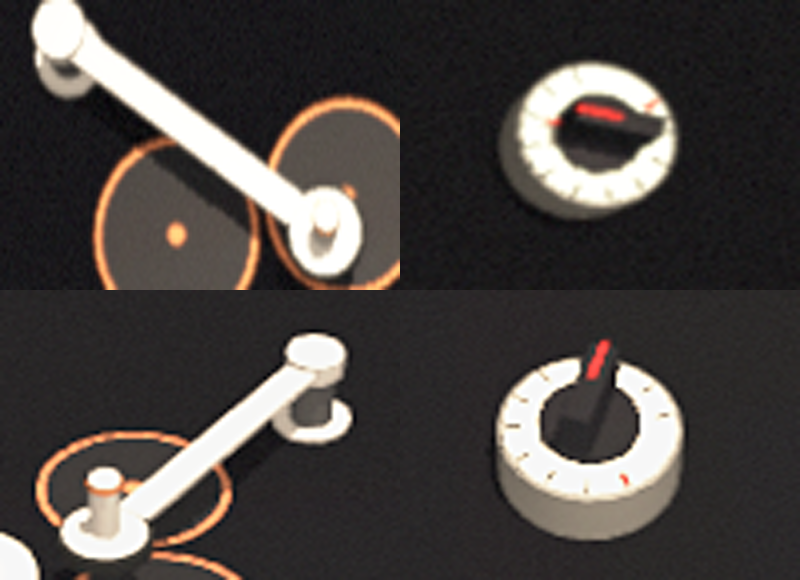

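Emit:
{"fn": "arm_command", "kwargs": {
  "steps": "0 0 0 6.5; 0 0 0 6.5; 0 0 0 6.5; 0 0 0 6.5; 10 -20 0 0; 20 -35 0 0; 20 -35 0 0; 20 -35 0 0",
  "gripper": 60,
  "force": 20
}}

```text
time: 0.77
eef_pos: [0.3222, -0.3904, 0.4041]
tool_rot: [-3.14, 0.002, 0.001]
contact_force: [1.1, -0.4, 0.1]
opening: 0.0603
```

Emit:
{"fn": "arm_command", "kwargs": {
  "steps": "20 -38 5 0; 20 -38 5 0; 20 -38 5 0; 20 -38 10 0; 20 -38 10 0; 20 -38 10 0; 20 -38 10 0; 20 -38 10 0"
}}

```text
time: 1.43
eef_pos: [0.4747, -0.1003, 0.3425]
tool_rot: [-3.142, 0.0, 0.0]
contact_force: [1.0, -0.9, -0.2]
opening: 0.0599
```

```bash
cat >> h.py <<'E'
from scipy.spatial.transform import Rotation as Ro
def delta(x,y,z,yaw=0.):
    "remaining move in tool axes (mm, deg) for grasp point x,y,z (TCP 147 mm above), tool x at yaw deg"
    o=arm.get_obs();R=Ro.from_rotvec(o['tool_rot']).as_matrix()
    d=R.T@(np.array([x,y,z+.147])-o['eef_pos'])*1e3
    cy=np.degrees(np.arctan2(R[1,0],R[0,0]))
    print('t',round(o['time'],2),'tcp',o['eef_pos'].round(4),'yaw',cy.round(2),'F',o['contact_force'].round(1),'open',round(o['opening'],4),'q6',o['q'][5].round(2),'DELTA',d.round(1),'turn',round((cy-yaw+180)%360-180,1))
E
python3 - <<'E'
from h import *
delta(.5317,.0178,.089)
E
```

```text
t 1.43 tcp [ 0.4747 -0.1003  0.3425] yaw -0.0 F [ 1.  -0.9 -0.2] open 0.0599 q6 1.12 DELTA [  57.  -118.1  106.5] turn -0.0
```

Emit:
{"fn": "arm_command", "kwargs": {
  "steps": "12 -26 0 0; 12 -26 0 0; 12 -26 0 0; 13 -27 0 0; 0 0 0 0; 0 0 0 0",
  "gripper": 70
}}

```text
time: 1.93
eef_pos: [0.5234, 0.0038, 0.3425]
tool_rot: [3.142, 0.005, -0.002]
contact_force: [-0.7, 0.6, -0.3]
opening: 0.0703
```

Run:
```python
from h import *
delta(.5317,.0178,.089)
im,d=snap('side','s1.png')
cv2.imwrite('pics/s1c.png',cv2.resize(im[150:300,230:430],(800,600)))
```

```text
t 1.93 tcp [0.5234 0.0038 0.3425] yaw 0.18 F [-0.7  0.6 -0.3] open 0.0703 q6 1.35 DELTA [  8.4 -13.9 106.5] turn 0.2
```

View pics/s1c.png

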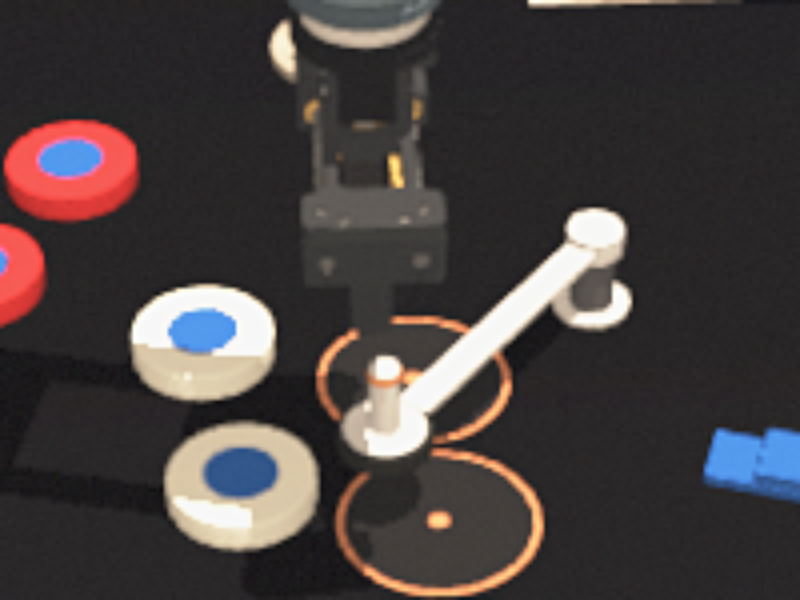

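The post's orange-banded top appears at crop (385,372), clear and below the jaws, which agrees with my estimate. Descending now.

Emit:
{"fn": "arm_command", "kwargs": {
  "steps": "8 -14 0 0; 0 0 26 0; 0 0 27 0; 0 0 27 0; 0 0 26 0; 0 0 0 0; 0 0 0 0"
}}

```text
time: 2.57
eef_pos: [0.5305, 0.0156, 0.236]
tool_rot: [-3.141, 0.002, 0.006]
contact_force: [-0.2, -0.1, 0.7]
opening: 0.0701
```

Emit:
{"fn": "arm_command", "kwargs": {
  "steps": "0 0 0 0; 0 0 0 0; 0 0 0 0; 0 0 0 0; 0 0 0 0",
  "gripper": 0,
  "force": 15
}}

```text
time: 2.98
eef_pos: [0.5318, 0.0166, 0.238]
tool_rot: [3.141, 0.0, 0.003]
contact_force: [-0.1, 0.5, 0.3]
opening: 0.0386
```

Run:
```python
from h import *
delta(.5317,.0178,.089)
o=arm.get_obs()['eef_pos'][:2]; pv=np.array([.671,.188]); v=o-pv; a0=np.arctan2(v[1],v[0]);r=np.hypot(*v)
print(r,np.degrees(a0))
a=a0; P=o
for k in range(1,25):
    b=a0-k*1.75/24; Q=pv+r*np.array([np.cos(b),np.sin(b)]); d=(Q-P)*1e3; print(f"{d[0]:.0f} {-d[1]:.0f} 0 0",end='; '); P=P+np.round(d)/1e3
```

```text
t 2.98 tcp [0.5318 0.0166 0.238 ] yaw 0.01 F [-0.1  0.5  0.3] open 0.0386 q6 1.38 DELTA [-0.1 -1.2  2. ] turn 0.0
0.22084809254819304 -129.08428243635993
-12 -11 0 0; -11 -11 0 0; -11 -12 0 0; -9 -13 0 0; -9 -14 0 0; -8 -14 0 0; -6 -15 0 0; -5 -15 0 0; -5 -16 0 0; -3 -15 0 0; -2 -16 0 0; -1 -16 0 0; 1 -17 0 0; 1 -16 0 0; 3 -15 0 0; 4 -16 0 0; 5 -15 0 0; 6 -15 0 0; 7 -15 0 0; 8 -14 0 0; 9 -13 0 0; 11 -12 0 0; 11 -12 0 0; 11 -11 0 0;
```

Emit:
{"fn": "arm_command", "kwargs": {
  "steps": "0 0 2 0; 0 0 0 0; 0 0 0 0; 0 0 0 0; 0 0 0 0; 0 0 0 0"
}}

```text
time: 3.48
eef_pos: [0.5317, 0.0171, 0.235]
tool_rot: [-3.141, 0.0, -0.002]
contact_force: [2.8, 3.9, -1.8]
opening: 0.0174
```

Emit:
{"fn": "arm_command", "kwargs": {
  "steps": "-12 -11 0 0; -11 -11 0 0; -11 -12 0 0; -9 -13 0 0; -9 -14 0 0; -8 -14 0 0; -6 -15 0 0; -5 -15 0 0"
}}

```text
time: 4.15
eef_pos: [0.4588, 0.1225, 0.2347]
tool_rot: [3.141, 0.0, -0.004]
contact_force: [-1.7, -2.9, -0.6]
opening: 0.0176
```

Run:
```python
from h import *
delta(.4615,.1216,.089)
```

```text
t 4.15 tcp [0.4588 0.1225 0.2347] yaw 0.01 F [-1.7 -2.9 -0.6] open 0.0176 q6 1.58 DELTA [ 2.7  0.9 -1.3] turn 0.0
```

Emit:
{"fn": "arm_command", "kwargs": {
  "steps": "-5 -16 0 0; -3 -15 0 0; -2 -16 0 0; -1 -16 0 0; 1 -17 0 0; 1 -16 0 0; 3 -15 0 0; 4 -16 0 0"
}}

```text
time: 4.82
eef_pos: [0.457, 0.2497, 0.2345]
tool_rot: [3.141, 0.001, -0.004]
contact_force: [-0.3, -2.0, -1.2]
opening: 0.0173
```

Emit:
{"fn": "arm_command", "kwargs": {
  "steps": "5 -15 0 0; 6 -15 0 0; 7 -15 0 0; 8 -14 0 0; 9 -13 0 0; 10 -12 0 0; 0 0 0 0; 0 0 0 0"
}}

```text
time: 5.48
eef_pos: [0.5023, 0.3335, 0.2345]
tool_rot: [-3.141, -0.002, 0.003]
contact_force: [-2.8, 3.1, -0.1]
opening: 0.017
```

Run:
```python
from h import *
delta(.5255,.353,.089)
o=arm.get_obs()['eef_pos'][:2]-[.671,.188];print(np.hypot(*o),(np.radians(-119.6)-np.arctan2(o[1],o[0]))%6.2832)
```

```text
t 5.48 tcp [0.5023 0.3335 0.2345] yaw 0.08 F [-2.8  3.1 -0.1] open 0.017 q6 1.96 DELTA [ 23.2 -19.5  -1.6] turn 0.1
0.22276938627817033 1.765739198276668
```

Emit:
{"fn": "arm_command", "kwargs": {
  "steps": "7 -6 0 0; 8 -6 0 0; 4 -3 0 0; 0 0 0 0; 0 0 0 0"
}}

```text
time: 5.9
eef_pos: [0.5195, 0.3493, 0.2344]
tool_rot: [-3.139, -0.001, 0.009]
contact_force: [-9.1, 11.0, 0.9]
opening: 0.0171
```

Run:
```python
from h import *
delta(.5255,.353,.089)
o=arm.get_obs()['eef_pos'][:2]-[.671,.188];print(np.hypot(*o),(np.radians(-119.6)-np.arctan2(o[1],o[0]))%6.2832)
snap('top','t2.png'); snap('side','s2.png')
```

```text
t 5.9 tcp [0.5195 0.3493 0.2344] yaw 0.05 F [-9.1 11.   0.9] open 0.0171 q6 1.97 DELTA [ 6.  -3.7 -1.6] turn 0.0
0.2213153092460314 1.8709163790636252
```

View pics/s2.png

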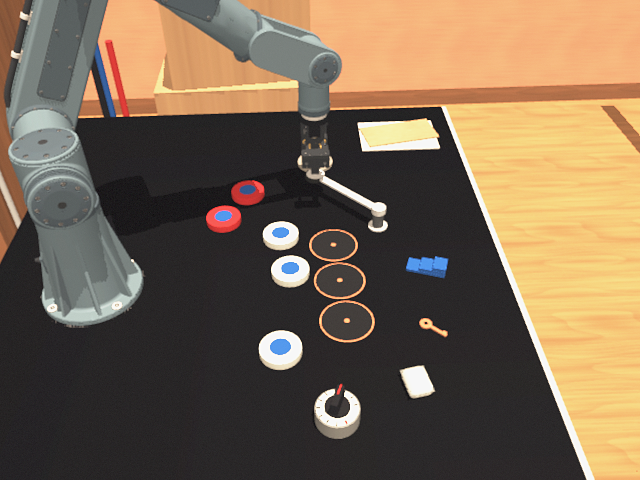

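The arm is at its outer stop: force rose to 14 N, computed angle about 1.87 rad. I release, lift and measure the counter.

Emit:
{"fn": "arm_command", "kwargs": {
  "steps": "-3 2 0 0; 0 0 0 0; 0 0 0 0; 0 0 0 0; 0 0 0 0; 0 0 0 0",
  "gripper": 60
}}

```text
time: 6.5
eef_pos: [0.5197, 0.3453, 0.2352]
tool_rot: [3.142, -0.001, 0.001]
contact_force: [-0.1, 0.9, -0.3]
opening: 0.0549
```

Emit:
{"fn": "arm_command", "kwargs": {
  "steps": "0 0 -25 0; 0 0 -35 0; 0 0 -35 0; 0 30 -15 0; 0 36 0 0; 0 38 0 0; 0 38 0 0; 0 38 0 0"
}}

```text
time: 7.17
eef_pos: [0.5191, 0.164, 0.3454]
tool_rot: [3.141, 0.001, 0.001]
contact_force: [1.1, -1.2, -0.3]
opening: 0.0602
```

Run:
```python
from h import *
im,d=snap('top','t3.png'); im2,_=snap('side')
delta(.56,-.35,.068)
for n,i,(u,v) in(('top',im,(493,222)),('side',im2,(337,408))):
    hsv=cv2.cvtColor(i,cv2.COLOR_BGR2HSV);h,s,vv=cv2.split(hsv)
    sub=np.zeros(h.shape,'uint8');sub[v-35:v+35,u-35:u+35]=1
    red=(((h<8)|(h>172))&(s>110)&(vv>70)).astype('uint8')*sub
    for c,a,m in comps(red,2): 
        for z in(.036,.075): print(n,'red',np.array(c),a,z,ray(n,*c,z).round(4))
    w=((s<60)&(vv>190)).astype('uint8')*sub
    cs=max(cv2.findContours(w,0,2)[0],key=cv2.contourArea)
    hull=cv2.convexHull(cs)[:,0]
    print(n,'dial',circfit(n,hull,.036).round(4))
R=lambda i:cv2.resize(i,(400,400),interpolation=cv2.INTER_CUBIC)
cv2.imwrite('pics/c3.png',np.hstack([R(im[187:257,458:528]),R(im2[373:443,302:372])]))
```

```text
t 7.27 tcp [0.5198 0.1612 0.3452] yaw -0.31 F [ 0.4 -0.1  0.2] open 0.0602 q6 1.66 DELTA [ 42.9 510.8 131. ] turn -0.3
top red [494.7 216.6] 38 0.036 [ 0.546  -0.3707  0.036 ]
top red [494.7 216.6] 38 0.075 [ 0.5378 -0.3558  0.075 ]
top red [485.  219.2] 4 0.036 [ 0.5426 -0.3467  0.036 ]
top red [485.  219.2] 4 0.075 [ 0.5345 -0.3326  0.075 ]
top dial [ 0.5332 -0.366   0.0408]
side red [339.1 388.7] 36 0.036 [ 0.5399 -0.329   0.036 ]
side red [339.1 388.7] 36 0.075 [ 0.5377 -0.3572  0.075 ]
side red [345.8 421.8] 4 0.036 [ 0.5471 -0.4     0.036 ]
side red [345.8 421.8] 4 0.075 [ 0.5447 -0.4254  0.075 ]
side dial [ 0.5333 -0.3701  0.0412]
```

View pics/c3.png

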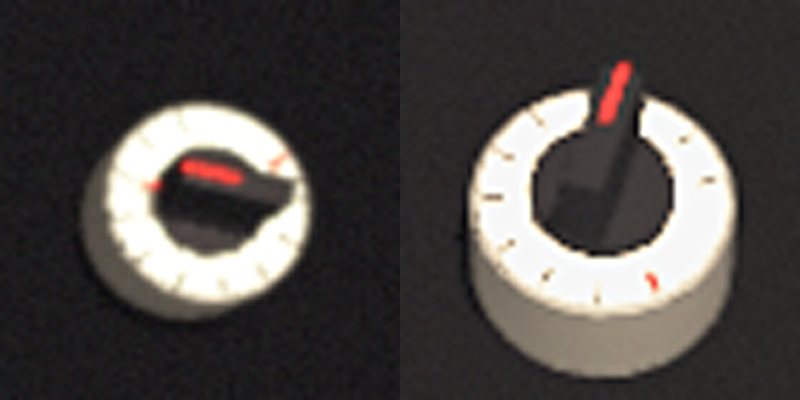

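The red tick lies at −65° and the pointer at about 69°, so the knob reads about 3.95 rad and needs 226° anticlockwise. I approach with yaw −111° so the wrist can turn it in a single grip.

Emit:
{"fn": "arm_command", "kwargs": {
  "steps": "1 37 0 0; 1 38 0 0; 1 38 0 0; 1 38 0 0; 1 38 0 0; 1 38 0 0; 1 38 0 0; 1 38 0 0"
}}

```text
time: 7.93
eef_pos: [0.5276, -0.1387, 0.3453]
tool_rot: [3.142, 0.0, 0.001]
contact_force: [0.3, 0.4, 0.1]
opening: 0.06
```

Emit:
{"fn": "arm_command", "kwargs": {
  "steps": "1 38 5 0; 1 38 10 0; 1 38 10 0; 1 38 10 0; 1 38 10 0; 1 30 5 0; 0 0 0 5; 0 0 0 6"
}}

```text
time: 8.6
eef_pos: [0.5334, -0.3592, 0.2939]
tool_rot: [-3.125, 0.312, 0.001]
contact_force: [0.6, 0.6, -0.2]
opening: 0.0601
```

Emit:
{"fn": "arm_command", "kwargs": {
  "steps": "0 0 0 7; 0 0 0 7; 0 0 0 7; 0 0 0 7; 0 0 0 7; 0 0 0 7; 0 0 0 7; 0 0 0 7"
}}

```text
time: 9.27
eef_pos: [0.5341, -0.3569, 0.2949]
tool_rot: [-2.615, 1.741, -0.0]
contact_force: [-0.1, 0.7, -0.4]
opening: 0.0602
```

Emit:
{"fn": "arm_command", "kwargs": {
  "steps": "0 0 0 7; 0 0 0 7; 0 0 0 7; 0 0 0 7; 0 0 0 7; 0 0 0 7; 0 0 0 2; 0 0 0 0"
}}

```text
time: 9.93
eef_pos: [0.534, -0.3569, 0.2949]
tool_rot: [-1.778, 2.59, 0.0]
contact_force: [0.3, -0.4, 0.3]
opening: 0.0603
```

Run:
```python
from h import *
delta(.5333,-.368,.068,-111)
```

```text
t 9.93 tcp [ 0.534  -0.3569  0.2949] yaw -111.05 F [ 0.3 -0.4  0.3] open 0.0603 q6 2.74 DELTA [10.6 -3.3 79.9] turn -0.0
```

Emit:
{"fn": "arm_command", "kwargs": {
  "steps": "10 -3 0 0; 0 0 27 0; 0 0 27 0; 0 0 25 0; 0 0 0 0; 0 0 0 0"
}}

```text
time: 10.43
eef_pos: [0.5322, -0.3677, 0.2146]
tool_rot: [1.78, -2.588, -0.005]
contact_force: [0.1, 0.1, 0.4]
opening: 0.0601
```

Emit:
{"fn": "arm_command", "kwargs": {
  "steps": "0 0 0 0; 0 0 0 0; 0 0 0 0; 0 0 0 0; 0 0 0 0; 0 0 0 0; 0 0 0 0; 0 0 0 0",
  "gripper": 0,
  "force": 25
}}

```text
time: 11.1
eef_pos: [0.5331, -0.368, 0.2164]
tool_rot: [-1.779, 2.588, -0.003]
contact_force: [3.4, -1.4, -1.2]
opening: 0.0139
```

Run:
```python
from h import *
delta(.5333,-.368,.068,-111)
print(arm.get_obs()['torque'])
```

```text
t 11.1 tcp [ 0.5331 -0.368   0.2164] yaw -111.0 F [ 3.4 -1.4 -1.2] open 0.0139 q6 2.72 DELTA [-0.  -0.2  1.4] turn -0.0
[ 0.038926   -0.57223934 -0.00063975]
```

Gripped: opening 13.9 mm against a 14 mm bar. Turning anticlockwise, which is a negative turn.

Emit:
{"fn": "arm_command", "kwargs": {
  "steps": "0 0 0 -7; 0 0 0 -7; 0 0 0 -7; 0 0 0 -7; 0 0 0 -7; 0 0 0 -7; 0 0 0 -7; 0 0 0 -7"
}}

```text
time: 11.77
eef_pos: [0.5337, -0.3679, 0.2164]
tool_rot: [-2.791, 1.442, -0.006]
contact_force: [6.7, -0.9, -3.2]
opening: 0.0135
```

Emit:
{"fn": "arm_command", "kwargs": {
  "steps": "0 0 0 -7; 0 0 0 -7; 0 0 0 -7; 0 0 0 -7; 0 0 0 -7; 0 0 0 -7; 0 0 0 -7; 0 0 0 -7"
}}

```text
time: 12.43
eef_pos: [0.534, -0.3674, 0.2164]
tool_rot: [3.141, 0.037, 0.006]
contact_force: [8.2, 1.6, -1.4]
opening: 0.0137
```

Emit:
{"fn": "arm_command", "kwargs": {
  "steps": "0 0 0 -7; 0 0 0 -7; 0 0 0 -7; 0 0 0 -7; 0 0 0 -7; 0 0 0 -7; 0 0 0 -7; 0 0 0 -7"
}}

```text
time: 13.1
eef_pos: [0.5338, -0.3669, 0.2164]
tool_rot: [2.756, 1.507, 0.005]
contact_force: [6.0, 3.4, 0.0]
opening: 0.0139
```

Run:
```python
from h import *
delta(.5333,-.368,.068,115)
print(arm.get_obs()['torque'])
```

```text
t 13.1 tcp [ 0.5338 -0.3669  0.2164] yaw 57.36 F [6.  3.4 0. ] open 0.0139 q6 -0.22 DELTA [-1.2  0.1  1.4] turn -57.6
[ 0.51643233 -1.0630884  -0.04301281]
```

Emit:
{"fn": "arm_command", "kwargs": {
  "steps": "0 0 0 -7; 0 0 0 -7; 0 0 0 -7; 0 0 0 -7; 0 0 0 -7; 0 0 0 -7; 0 0 0 -5; 0 0 0 0"
}}

```text
time: 13.77
eef_pos: [0.5334, -0.3669, 0.2164]
tool_rot: [1.928, 2.48, 0.003]
contact_force: [2.9, 3.9, 2.0]
opening: 0.0135
```

Run:
```python
from h import *
delta(.5333,-.368,.068,115)
print(arm.get_obs()['torque'])
```

```text
t 13.77 tcp [ 0.5334 -0.3669  0.2164] yaw 104.29 F [2.9 3.9 2. ] open 0.0135 q6 -1.04 DELTA [-1.1 -0.4  1.4] turn -10.7
[ 0.69102849 -0.7093419   0.04344935]
```

Emit:
{"fn": "arm_command", "kwargs": {
  "steps": "0 0 0 -4; 0 0 0 -4; 0 0 0 -4; 0 0 0 0; 0 0 0 0"
}}

```text
time: 14.18
eef_pos: [0.5333, -0.367, 0.2164]
tool_rot: [1.667, 2.663, 0.003]
contact_force: [3.4, 3.4, 2.9]
opening: 0.014
```

Run:
```python
from h import *
delta(.5333,-.368,.068,115)
print(arm.get_obs()['torque'])
```

```text
t 14.18 tcp [ 0.5333 -0.367   0.2164] yaw 115.91 F [3.4 3.4 2.9] open 0.014 q6 -1.24 DELTA [-0.9 -0.4  1.4] turn 0.9
[ 0.78451468 -0.69034111 -0.45384657]
```

Emit:
{"fn": "arm_command", "kwargs": {
  "steps": "0 0 0 -2; 0 0 0 -2; 0 0 0 0; 0 0 0 0"
}}

```text
time: 14.52
eef_pos: [0.5333, -0.3672, 0.2164]
tool_rot: [1.573, 2.718, 0.003]
contact_force: [4.2, 4.1, 1.8]
opening: 0.0146
```

Run:
```python
from h import *
delta(.5333,-.368,.068,115)
print(arm.get_obs()['torque'])
```

```text
t 14.52 tcp [ 0.5333 -0.3672  0.2164] yaw 119.89 F [4.2 4.1 1.8] open 0.0146 q6 -1.31 DELTA [-0.7 -0.4  1.4] turn 4.9
[ 0.60615501 -0.69869662 -0.52026443]
```

Emit:
{"fn": "arm_command", "kwargs": {
  "steps": "0 0 0 0; 0 0 0 0; 0 0 0 0; 0 0 0 0; 0 0 0 0; 0 0 0 0",
  "gripper": 60
}}

```text
time: 15.02
eef_pos: [0.5325, -0.3679, 0.2159]
tool_rot: [-1.571, -2.72, 0.0]
contact_force: [-0.1, -0.2, -0.1]
opening: 0.0528
```

Emit:
{"fn": "arm_command", "kwargs": {
  "steps": "0 0 -30 0; 0 0 -30 0; 0 0 -30 0; 0 0 0 7; 0 0 0 7; 0 0 0 7; 0 0 0 7; 0 0 0 7"
}}

```text
time: 15.68
eef_pos: [0.5325, -0.3678, 0.3061]
tool_rot: [2.323, 2.115, -0.0]
contact_force: [0.1, -0.2, -0.9]
opening: 0.0603
```

Emit:
{"fn": "arm_command", "kwargs": {
  "steps": "0 0 0 7; 0 0 0 7; 0 0 0 7; 0 0 0 7; 0 0 0 7; 0 0 0 7; 0 0 0 7; 0 0 0 7"
}}

```text
time: 16.35
eef_pos: [0.5325, -0.3678, 0.3059]
tool_rot: [-3.044, -0.777, 0.0]
contact_force: [0.3, -0.1, -0.5]
opening: 0.06
```

Run:
```python
from h import *
delta(.36,-.2075,.2,0)
im,_=snap('top'); im2,_=snap('side')
for n,i in(('top',im),('side',im2)):
    for p in pucks(n,i):
        if p[2]>.5: print(n,*p)
cv2.imwrite('pics/c4.png',np.hstack([cv2.resize(im,(480,360)),cv2.resize(im2[363:453,297:377],(320,360),interpolation=cv2.INTER_CUBIC)]))
```

```text
t 16.35 tcp [ 0.5325 -0.3678  0.3059] yaw 28.65 F [ 0.3 -0.1 -0.5] open 0.06 q6 0.28 DELTA [ -74.6 -223.4  -41. ] turn 28.6
top (np.float64(433.0), np.float64(275.2)) 227 0.99 [ 0.4279 -0.2062]
top (np.float64(331.8), np.float64(276.6)) 138 0.92 [0.4535 0.0292]
top (np.float64(279.8), np.float64(295.0)) 232 1.0 [0.4256 0.1545]
side (np.float64(289.4), np.float64(267.8)) 155 0.73 [0.4483 0.0223]
side (np.float64(279.9), np.float64(346.3)) 252 0.93 [ 0.428  -0.2087]
```

View pics/c4.png

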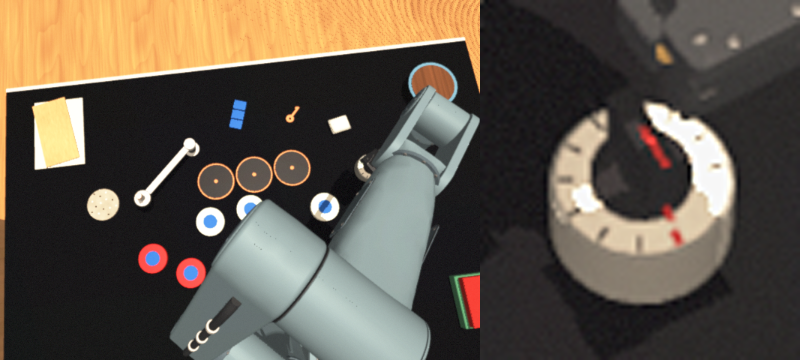

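The knob's pointer and flange mark now line up with the red tick, and torque rose to 0.5 N m at the stop. All three pucks are still where they were. First push: the puck at (.428,−.2075) towards ring2, along 30°, nested between the open fingers.

Emit:
{"fn": "arm_command", "kwargs": {
  "steps": "0 0 0 -1.2; -16 -38 0 0; -16 -38 0 0; -16 -38 0 0; -16 -38 0 0; -17 -39 0 0; 0 0 20 0; 0 0 30 0"
}}

```text
time: 17.12
eef_pos: [0.3669, -0.2437, 0.2592]
tool_rot: [3.023, 0.824, 0.006]
contact_force: [0.7, -0.5, -0.2]
opening: 0.0601
```

Run:
```python
from h import *
delta(.3673,-.2424,.026,29.9)
```

```text
t 17.12 tcp [ 0.3669 -0.2437  0.2592] yaw 30.49 F [ 0.7 -0.5 -0.2] open 0.0601 q6 0.18 DELTA [ 0.8 -1.7 86.2] turn 0.6
```

Emit:
{"fn": "arm_command", "kwargs": {
  "steps": "0 0 28 0; 0 0 28 0; 0 0 20 0; 0 0 8 0; 10 0 0 0; 8 0 0 0; 5 0 0 0; 0 0 0 0"
}}

```text
time: 17.78
eef_pos: [0.3888, -0.2324, 0.1735]
tool_rot: [3.029, 0.821, 0.003]
contact_force: [0.6, -0.5, -0.1]
opening: 0.0598
```

Emit:
{"fn": "arm_command", "kwargs": {
  "steps": "5 0 0 0; 5 0 0 0; 8 0 0 0; 10 0 0 0; 10 0 0 0; 10 0 0 0; 10 0 0 0; 5 0 0 0"
}}

```text
time: 18.45
eef_pos: [0.4428, -0.1999, 0.172]
tool_rot: [3.033, 0.82, 0.001]
contact_force: [-0.2, -0.4, 1.0]
opening: 0.0599
```

Run:
```python
from h import *
u=np.array([.867,.498])
delta(*(np.array([.569,-.1265])-.041*u),.026,29.9)
im2,_=snap('side'); im,_=snap('top')
for n,i in(('top',im),('side',im2)):
    for p in pucks(n,i):
        if p[2]>.3: print(n,*p)
cv2.imwrite('pics/c5.png',np.hstack([im[180:340,250:480],im2[220:380,220:420]]))
```

```text
t 18.45 tcp [ 0.4428 -0.1999  0.172 ] yaw 30.25 F [-0.2 -0.4  1. ] open 0.0599 q6 0.37 DELTA [ 1.05e+02 -1.00e-01 -1.00e+00] turn 0.4
top (np.float64(414.7), np.float64(254.4)) 117 0.51 [ 0.4819 -0.1716]
top (np.float64(333.8), np.float64(278.4)) 223 1.0 [0.4487 0.0251]
top (np.float64(279.8), np.float64(294.9)) 233 1.0 [0.4258 0.1544]
```

View pics/c5.png

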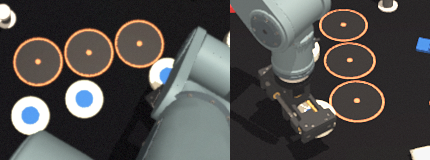

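The puck is nested at about (.480,−.174), as predicted. Continuing.

Emit:
{"fn": "arm_command", "kwargs": {
  "steps": "8 0 0 0; 12 0 0 0; 12 0 0 0; 12 0 0 0; 12 0 0 0; 12 0 0 0; 12 0 0 0; 8 0 0 0"
}}

```text
time: 19.22
eef_pos: [0.519, -0.1555, 0.1721]
tool_rot: [3.033, 0.82, 0.001]
contact_force: [-0.2, -1.3, 0.4]
opening: 0.0599
```

Emit:
{"fn": "arm_command", "kwargs": {
  "steps": "4 0 0 0; 3 0 0 0; 0 0 0 0; 0 0 0 0; -30 0 0 0; -35 0 0 0; -35 0 0 0; -35 0 0 0"
}}

```text
time: 19.88
eef_pos: [0.4055, -0.2213, 0.1721]
tool_rot: [3.033, 0.819, 0.0]
contact_force: [-0.3, -0.5, -0.4]
opening: 0.0599
```

```bash
cat > p.py <<'E'
from h import *
rings=np.array([[.5546,.1226],[.5619,-.0026],[.569,-.1265]])
im2,_=snap('side'); im,_=snap('top')
def white_fit(n,i,c):
    # fit top-rim circle (z=.02) of the white puck around blue centre c
    w=((cv2.cvtColor(i,cv2.COLOR_BGR2HSV)[...,1]<70)&(i.max(2)>60)).astype('uint8')
    return w
for n,i in(('top',im),('side',im2)):
    for p in pucks(n,i):
        if p[2]>.3:
            q=p[3]+([0,-.001] if n=='top' else [0,.001])
            k=np.argmin(np.hypot(*(rings-q).T)); print(n,np.array(p[0]),p[1],q.round(4),'ring',k,'to go mm',((rings[k]-q)*1e3).round(1))
delta(.45,.02,.2,0)
E
python3 p.py
```

```text
top [392.7 225.1] 205 [ 0.5585 -0.1319] ring 2 to go mm [10.5  5.4]
top [333.8 278.4] 222 [0.4487 0.0241] ring 1 to go mm [113.2 -26.7]
top [279.8 294.9] 233 [0.4258 0.1534] ring 0 to go mm [128.8 -30.8]
side [291.2 267.1] 128 [0.4525 0.0254] ring 1 to go mm [109.4 -28. ]
side [342.  316.3] 216 [ 0.559 -0.133] ring 2 to go mm [10.   6.5]
t 19.98 tcp [ 0.4035 -0.2224  0.1717] yaw 29.94 F [0.4 1.3 0.1] open 0.06 q6 0.29 DELTA [ 161.  -187.2 -175.2] turn 29.9
```

12 mm still to go along the push direction.

Emit:
{"fn": "arm_command", "kwargs": {
  "steps": "36 0 0 0; 36 0 0 0; 36 0 0 0; 20 0 0 0; 6 0 0 0; 5 0 0 0; 5 0 0 0; 3 0 0 0"
}}

```text
time: 20.65
eef_pos: [0.5336, -0.1471, 0.1719]
tool_rot: [-3.033, -0.817, 0.001]
contact_force: [-1.7, -1.0, 1.5]
opening: 0.06
```

Emit:
{"fn": "arm_command", "kwargs": {
  "steps": "0 0 0 0; 0 0 0 0; -30 0 0 0; -35 0 0 0; -35 0 0 0; -35 0 0 0; -35 0 -30 0; -20 0 -35 0"
}}

```text
time: 21.32
eef_pos: [0.3689, -0.2405, 0.2319]
tool_rot: [-3.027, -0.813, 0.006]
contact_force: [-0.0, -0.1, 0.4]
opening: 0.06
```

```bash
python3 p.py
```

```text
top [389.9 221.5] 208 [ 0.5681 -0.1266] ring 2 to go mm [0.9 0.1]
top [333.8 278.4] 223 [0.4487 0.0241] ring 1 to go mm [113.2 -26.7]
top [279.8 294.9] 233 [0.4258 0.1534] ring 0 to go mm [128.8 -30.8]
side [280.1 232.2] 136 [0.4261 0.1528] ring 0 to go mm [128.5 -30.2]
side [289.8 267.6] 165 [0.4493 0.0239] ring 1 to go mm [112.6 -26.5]
side [346.1 314.2] 215 [ 0.5681 -0.1275] ring 2 to go mm [0.9 1. ]
t 21.42 tcp [ 0.3718 -0.2437  0.2385] yaw 29.97 F [0.7 0.1 0.1] open 0.0601 q6 0.2 DELTA [ 199.6 -188.6 -109.8] turn 30.0
```

C is within 1.5 mm of its target. Next is puck B: push to ring1 along −13.3°, length 116 mm.

Emit:
{"fn": "arm_command", "kwargs": {
  "steps": "0 0 0 7; 0 0 0 7; 0 0 0 7; 0 0 0 7; 0 0 0 7; 0 0 0 7; 0 0 0 1.3; -7 -34 0 0"
}}

```text
time: 22.08
eef_pos: [0.3745, -0.2098, 0.235]
tool_rot: [3.117, -0.362, 0.005]
contact_force: [0.6, -0.0, 0.6]
opening: 0.0599
```

Emit:
{"fn": "arm_command", "kwargs": {
  "steps": "-7 -35 0 0; -7 -35 0 0; -7 -35 0 0; -7 -35 0 0; -7 -35 0 0; -8 -35 0 0; -8 -34 0 0; 0 0 0 0"
}}

```text
time: 22.75
eef_pos: [0.378, 0.0478, 0.2337]
tool_rot: [-3.121, 0.345, 0.002]
contact_force: [-0.6, 0.4, -0.1]
opening: 0.0598
```

Run:
```python
from h import *
delta(.379,.0406,.026,-13.3)
```

```text
t 22.75 tcp [0.378  0.0478 0.2337] yaw -12.62 F [-0.6  0.4 -0.1] open 0.0598 q6 1.6 DELTA [ 2.7  6.9 60.7] turn 0.7
```

Emit:
{"fn": "arm_command", "kwargs": {
  "steps": "2 7 0 0.7; 0 0 25 0; 0 0 25 0; 0 0 10 0; 10 0 0 0; 8 0 0 0; 5 0 0 0; 3 0 0 0"
}}

```text
time: 23.42
eef_pos: [0.4068, 0.0284, 0.1752]
tool_rot: [3.118, -0.379, 0.004]
contact_force: [-0.6, 0.2, -0.5]
opening: 0.0599
```

Emit:
{"fn": "arm_command", "kwargs": {
  "steps": "5 0 0 0; 8 0 0 0; 12 0 0 0; 12 0 0 0; 12 0 0 0; 12 0 0 0; 12 0 0 0; 12 0 0 0"
}}

```text
time: 24.08
eef_pos: [0.4885, 0.0092, 0.1745]
tool_rot: [3.119, -0.377, 0.001]
contact_force: [-0.8, 0.5, 0.4]
opening: 0.0601
```

Emit:
{"fn": "arm_command", "kwargs": {
  "steps": "12 0 0 0; 10 0 0 0; 5 0 0 0; 3 0 0 0; 0 0 0 0; 0 0 0 0"
}}

```text
time: 24.58
eef_pos: [0.5164, 0.0023, 0.1741]
tool_rot: [-3.119, 0.377, 0.0]
contact_force: [0.4, -0.7, 0.2]
opening: 0.0599
```

Emit:
{"fn": "arm_command", "kwargs": {
  "steps": "-25 0 0 0; -35 0 0 0; -35 0 0 0; -35 0 0 0; -10 0 -20 0; 0 0 -30 0; 0 0 -20 0; 0 0 0 0"
}}

```text
time: 25.25
eef_pos: [0.3817, 0.0356, 0.2476]
tool_rot: [3.118, -0.376, 0.012]
contact_force: [1.3, -0.7, 0.2]
opening: 0.0597
```

```bash
python3 p.py
```

```text
top [389.9 221.5] 209 [ 0.5681 -0.1266] ring 2 to go mm [0.9 0.1]
top [341.4 232.1] 208 [ 0.5565 -0.0079] ring 1 to go mm [5.4 5.3]
top [279.8 295. ] 235 [0.4256 0.1535] ring 0 to go mm [129.  -30.9]
side [280.2 232.3] 135 [0.4263 0.1524] ring 0 to go mm [128.3 -29.8]
side [337.4 275.5] 174 [ 0.5572 -0.0083] ring 1 to go mm [4.7 5.7]
side [346.1 314.2] 215 [ 0.5681 -0.1275] ring 2 to go mm [0.9 1. ]
t 25.35 tcp [0.3806 0.0357 0.2446] yaw -13.79 F [-0.8 -0.9  0.4] open 0.0604 q6 1.59 DELTA [  71.4   -1.3 -102.2] turn -13.8
```

C is good. B is 7 mm off, at to-go (+5,+5.4). I nudge it about 7 mm along yaw 25°.

Emit:
{"fn": "arm_command", "kwargs": {
  "steps": "0 0 0 -6.5; 0 0 0 -6.5; 0 0 0 -6.5; 0 0 0 -6.5; 0 0 0 -6.5; 0 0 0 -6.3; 20 30 0 0; 20 30 0 0"
}}

```text
time: 26.02
eef_pos: [0.441, -0.0013, 0.2419]
tool_rot: [-3.064, -0.683, 0.006]
contact_force: [0.5, 0.7, 1.0]
opening: 0.06
```

Emit:
{"fn": "arm_command", "kwargs": {
  "steps": "20 30 0 0; 16 24 0 0; 0 0 0 0; 0 0 0 0"
}}

```text
time: 26.35
eef_pos: [0.4976, -0.0362, 0.2421]
tool_rot: [-3.066, -0.678, 0.005]
contact_force: [-0.6, -0.2, -0.3]
opening: 0.0598
```

Run:
```python
from h import *
delta(.498,-.0356,.026,25)
```

```text
t 26.35 tcp [ 0.4976 -0.0362  0.2421] yaw 24.93 F [-0.6 -0.2 -0.3] open 0.0598 q6 0.82 DELTA [ 0.7 -0.2 69.1] turn -0.1
```

Emit:
{"fn": "arm_command", "kwargs": {
  "steps": "0 0 25 0; 0 0 30 0; 0 0 12 0; 0 0 0 0; 10 0 0 0; 8 0 0 0; 5 0 0 0; 3 0 0 0"
}}

```text
time: 27.02
eef_pos: [0.5226, -0.0241, 0.1784]
tool_rot: [3.066, 0.681, 0.004]
contact_force: [-0.6, -1.4, 0.0]
opening: 0.0603
```

Emit:
{"fn": "arm_command", "kwargs": {
  "steps": "3 0 0 0; 2 0 0 0; 0 0 0 0; -20 0 0 0; -35 0 0 0; -35 0 0 0; -30 0 -25 0; 0 0 -35 0"
}}

```text
time: 27.68
eef_pos: [0.411, -0.0728, 0.2336]
tool_rot: [-3.06, -0.675, 0.016]
contact_force: [0.4, -0.8, -0.2]
opening: 0.0599
```

```bash
python3 p.py
```

```text
top [389.9 221.6] 212 [ 0.5678 -0.1265] ring 2 to go mm [1.2 0. ]
top [340.  229.8] 212 [ 0.5625 -0.0054] ring 1 to go mm [-0.6  2.8]
top [279.8 294.9] 232 [0.4258 0.1534] ring 0 to go mm [128.8 -30.8]
side [339.7 274.7] 174 [ 0.5625 -0.0059] ring 1 to go mm [-0.6  3.3]
side [346.1 314.2] 215 [ 0.5681 -0.1275] ring 2 to go mm [0.9 1. ]
t 27.78 tcp [ 0.4179 -0.0745  0.2412] yaw 24.89 F [1.6 0.6 0.4] open 0.0599 q6 0.68 DELTA [  69.4  -71.5 -105.9] turn 24.9
```

B is within 3.5 mm. Last is puck A: along −13.3°, 132 mm to ring0.

Emit:
{"fn": "arm_command", "kwargs": {
  "steps": "-25 0 0 6; 0 0 0 6.5; 0 0 0 6.5; 0 0 0 6.5; 0 0 0 6.5; 0 0 0 6.2; -12 -30 0 0; -12 -30 0 0"
}}

```text
time: 28.45
eef_pos: [0.385, -0.0202, 0.2372]
tool_rot: [3.12, -0.368, 0.002]
contact_force: [0.8, 0.6, 0.1]
opening: 0.0598
```

Emit:
{"fn": "arm_command", "kwargs": {
  "steps": "-15 -32 0 0; -15 -32 0 0; -15 -32 0 0; -15 -32 0 0; -10 -32 0 0; 0 0 0 0; 0 0 0 0"
}}

```text
time: 29.03
eef_pos: [0.3525, 0.1535, 0.237]
tool_rot: [-3.122, 0.353, -0.0]
contact_force: [-0.3, 0.1, 0.4]
opening: 0.0597
```

Run:
```python
from h import *
delta(.356,.1696,.026,-13.3)
```

```text
t 29.03 tcp [0.3525 0.1535 0.237 ] yaw -12.92 F [-0.3  0.1  0.4] open 0.0597 q6 1.9 DELTA [ -0.2 -16.5  64. ] turn 0.4
```

Emit:
{"fn": "arm_command", "kwargs": {
  "steps": "0 -16 0 0.4; 0 0 25 0; 0 0 28 0; 0 0 10 0; 10 0 0 0; 0 0 0 0; 0 0 0 0"
}}

```text
time: 29.62
eef_pos: [0.368, 0.1644, 0.1749]
tool_rot: [-3.119, 0.375, -0.003]
contact_force: [0.9, 0.1, 0.3]
opening: 0.0596
```

Run:
```python
from h import *
u=np.array([.973,-.23])
delta(*(np.array([.5546,.1226])-.041*u),.026,-13.3)
```

```text
t 29.62 tcp [0.368  0.1644 0.1749] yaw -13.71 F [0.9 0.1 0.3] open 0.0596 q6 1.93 DELTA [150.1  -3.4   2.2] turn -0.4
```

Emit:
{"fn": "arm_command", "kwargs": {
  "steps": "5 -3 0 -0.4; 6 0 0 0; 5 0 0 0; 5 0 0 0; 10 0 0 0; 12 0 0 0; 12 0 0 0; 12 0 0 0"
}}

```text
time: 30.28
eef_pos: [0.4339, 0.1523, 0.1742]
tool_rot: [-3.121, 0.361, -0.001]
contact_force: [-1.0, 0.7, 0.4]
opening: 0.0602
```

Emit:
{"fn": "arm_command", "kwargs": {
  "steps": "12 0 0 0; 12 0 0 0; 12 0 0 0; 12 0 0 0; 10 0 0 0; 5 0 0 0; 0 0 0 0; 0 0 0 0"
}}

```text
time: 30.95
eef_pos: [0.4939, 0.1381, 0.1739]
tool_rot: [3.121, -0.362, 0.0]
contact_force: [0.1, -0.4, -0.1]
opening: 0.06
```

Run:
```python
from h import *
u=np.array([.973,-.23])
delta(*(np.array([.5546,.1226])-.041*u),.026,-13.3)
```

```text
t 30.95 tcp [0.4939 0.1381 0.1739] yaw -13.22 F [ 0.1 -0.4 -0.1] open 0.06 q6 1.84 DELTA [21.6  1.2  0.9] turn 0.1
```

Emit:
{"fn": "arm_command", "kwargs": {
  "steps": "5 0 0 0; 6 1 0 0; 6 0 0 0; 3 0 0 0; 1 0 0 0; 0 0 0 0; 0 0 0 0; 0 0 0 0"
}}

```text
time: 31.62
eef_pos: [0.5139, 0.1326, 0.1742]
tool_rot: [-3.121, 0.361, -0.0]
contact_force: [-0.1, -0.5, -0.4]
opening: 0.0601
```

Emit:
{"fn": "arm_command", "kwargs": {
  "steps": "-25 0 0 0; -35 0 0 0; -35 0 0 0; -35 0 0 0; -10 0 -20 0; 0 0 -35 0; 0 0 -35 0; 0 0 -35 0"
}}

```text
time: 32.28
eef_pos: [0.3767, 0.1646, 0.3004]
tool_rot: [3.121, -0.36, -0.001]
contact_force: [1.3, -1.3, 0.1]
opening: 0.0599
```

```bash
python3 p.py; python3 -c "
import cv2,numpy as np
i=np.load('pics/last_side.npz')['im'];t=np.load('pics/last_top.npz')['im']
cv2.imwrite('pics/c6.png',np.vstack([np.hstack([cv2.resize(i[140:440,200:500],(400,400)),cv2.resize(i[370:450,297:377],(400,400),interpolation=2)])]))"
```

```text
top [389.9 221.5] 210 [ 0.5681 -0.1266] ring 2 to go mm [0.9 0.1]
top [340.  229.9] 213 [ 0.5622 -0.0053] ring 1 to go mm [-0.3  2.7]
top [287.  239.8] 213 [0.5537 0.1228] ring 0 to go mm [ 0.9 -0.2]
top [201.8 344.4] 208 [0.3357 0.3414] ring 0 to go mm [ 218.9 -218.8]
side [332.8 238.2] 141 [0.5543 0.1226] ring 0 to go mm [0.3 0. ]
side [339.7 274.7] 174 [ 0.5625 -0.0059] ring 1 to go mm [-0.6  3.3]
side [346.1 314.2] 215 [ 0.5681 -0.1275] ring 2 to go mm [0.9 1. ]
t 32.38 tcp [0.3797 0.165  0.3047] yaw -13.17 F [ 1.8  1.  -0.2] open 0.06 q6 1.92 DELTA [102.  125.  -41.7] turn -13.2
```

View pics/c6.png

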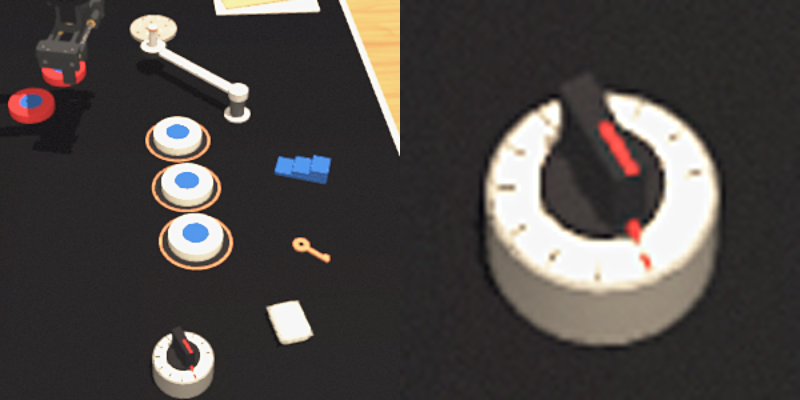

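All three pucks are within 3.5 mm of their ring centres, the pointer is on the red tick, and the bystanders look untouched. Now I swing the arm back.

Emit:
{"fn": "arm_command", "kwargs": {
  "steps": "0 0 0 -6.6; 0 0 0 -6.6; 26 -34 0 0; 28 -37 0 0; 28 -37 0 0; 28 -37 0 0; 28 -37 0 0; 0 0 0 0",
  "gripper": 70
}}

```text
time: 33.05
eef_pos: [0.5063, 0.3347, 0.297]
tool_rot: [-3.14, -0.003, -0.001]
contact_force: [-0.3, -1.5, -0.0]
opening: 0.0698
```

Run:
```python
from h import *
delta(.5195,.3475,.089,0)
for P in ([.5195,.3475,.102],): print(proj('top',P),proj('side',P))
im=np.load('pics/last_side.npz')['im']
h,s,v=cv2.split(cv2.cvtColor(im,cv2.COLOR_BGR2HSV)); 
z=((h<20)&(s>90)&(v>120)).astype('uint8'); z[:, :295]=0; z[:,335:]=0; z[:150]=0; z[185:]=0
for c,a,m in comps(z,2): print(c,a,ray('side',*c,.094))
```

```text
t 33.05 tcp [0.5063 0.3347 0.297 ] yaw 0.11 F [-0.3 -1.5 -0. ] open 0.0698 q6 1.96 DELTA [ 13.1 -12.7  61.1] turn 0.1
[184.75164799 259.54066796] [314.55687981 159.00921719]
(np.float64(313.7), np.float64(162.3)) 14 [0.51698631 0.34423211 0.094     ]
```

Emit:
{"fn": "arm_command", "kwargs": {
  "steps": "11 -12 0 0; 0 0 25 0; 0 0 26 0; 0 0 10 0; 0 0 0 0; 0 0 0 0"
}}

```text
time: 33.55
eef_pos: [0.5141, 0.3422, 0.2375]
tool_rot: [3.141, -0.0, -0.003]
contact_force: [-0.1, 0.8, -0.0]
opening: 0.0701
```

Emit:
{"fn": "arm_command", "kwargs": {
  "steps": "0 0 0 0; 0 0 0 0; 0 0 0 0; 0 0 0 0; 0 0 0 0; 0 0 0 0; 0 0 0 0; 0 0 0 0",
  "gripper": 0,
  "force": 15
}}

```text
time: 34.22
eef_pos: [0.514, 0.3431, 0.2381]
tool_rot: [-3.141, -0.0, 0.002]
contact_force: [-2.7, 4.0, 0.4]
opening: 0.0187
```

Emit:
{"fn": "arm_command", "kwargs": {
  "steps": "0 0 0 0; 0 0 0 0; 0 0 0 0"
}}

```text
time: 34.47
eef_pos: [0.5139, 0.3431, 0.2381]
tool_rot: [-3.141, -0.0, 0.002]
contact_force: [-2.7, 4.5, 2.3]
opening: 0.0176
```

Run:
```python
from h import *
delta(.5195,.3475,.089,0)
o=arm.get_obs()['eef_pos'][:2]; pv=np.array([.671,.188]); v=o-pv; a0=np.arctan2(v[1],v[0]);r=np.hypot(*v)
print(r,np.degrees(a0)); P=o; N=28; T=np.radians(240.4)-a0
for k in range(1,N+1):
    b=a0+k*T/N; Q=pv+r*np.array([np.cos(b),np.sin(b)]); d=(Q-P)*1e3; print(f"{d[0]:.0f} {-d[1]:.0f} 0 0",end='; '); P=P+np.round(d)/1e3
```

```text
t 34.47 tcp [0.5139 0.3431 0.2381] yaw 0.01 F [-2.7  4.5  2.3] open 0.0176 q6 1.97 DELTA [ 5.6 -4.4  2.1] turn 0.0
0.22070532130129852 135.36597612910552
-10 11 0 0; -9 11 0 0; -8 12 0 0; -8 12 0 0; -7 13 0 0; -5 13 0 0; -5 13 0 0; -4 14 0 0; -4 14 0 0; -2 15 0 0; -1 14 0 0; -1 15 0 0; 1 14 0 0; 1 14 0 0; 3 15 0 0; 3 14 0 0; 5 13 0 0; 5 14 0 0; 6 13 0 0; 7 13 0 0; 7 12 0 0; 9 12 0 0; 9 11 0 0; 10 10 0 0; 11 10 0 0; 11 9 0 0; 12 8 0 0; 12 8 0 0;
```

Emit:
{"fn": "arm_command", "kwargs": {
  "steps": "-10 11 0 0; -9 11 0 0; -8 12 0 0; -8 12 0 0; -7 13 0 0; -5 13 0 0; -5 13 0 0; -4 14 0 0"
}}

```text
time: 35.13
eef_pos: [0.4579, 0.2432, 0.2381]
tool_rot: [3.142, 0.002, -0.0]
contact_force: [-0.9, 1.8, 0.3]
opening: 0.0172
```

Emit:
{"fn": "arm_command", "kwargs": {
  "steps": "-4 14 0 0; -2 15 0 0; -1 14 0 0; -1 15 0 0; 1 14 0 0; 1 14 0 0; 3 15 0 0; 3 14 0 0"
}}

```text
time: 35.8
eef_pos: [0.4585, 0.1277, 0.2383]
tool_rot: [3.141, 0.001, 0.0]
contact_force: [0.7, 1.9, -0.6]
opening: 0.0173
```

```bash
cat > sw.py <<'E'
from h import *
delta(.5619,-.0026,.089,0)
v=arm.get_obs()['eef_pos'][:2]-np.array([.671,.188])
print(np.hypot(*v),'theta',(np.radians(-119.6)-np.arctan2(v[1],v[0]))%6.2832)
E
python3 sw.py
```

```text
t 35.8 tcp [0.4585 0.1277 0.2383] yaw 0.04 F [ 0.7  1.9 -0.6] open 0.0173 q6 1.59 DELTA [103.3 130.4   2.4] turn 0.0
0.2208409312396203 theta 0.7777476923526683
```

Emit:
{"fn": "arm_command", "kwargs": {
  "steps": "5 13 0 0; 5 14 0 0; 6 13 0 0; 7 13 0 0; 7 12 0 0; 9 12 0 0; 9 11 0 0; 10 10 0 0"
}}

```text
time: 36.47
eef_pos: [0.5174, 0.0294, 0.2383]
tool_rot: [3.141, 0.0, 0.0]
contact_force: [-0.9, 1.5, 2.7]
opening: 0.0173
```

Emit:
{"fn": "arm_command", "kwargs": {
  "steps": "11 10 0 0; 11 9 0 0; 12 8 0 0; 8 5 0 0; 0 0 0 0; 0 0 0 0"
}}

```text
time: 36.97
eef_pos: [0.5595, -0.0019, 0.2382]
tool_rot: [-3.141, 0.001, -0.002]
contact_force: [2.7, 1.5, 2.2]
opening: 0.0176
```

```bash
python3 sw.py
```

```text
t 36.97 tcp [ 0.5595 -0.0019  0.2382] yaw -0.04 F [2.7 1.5 2.2] open 0.0176 q6 1.36 DELTA [2.4 0.7 2.2] turn -0.0
0.220159314705402 theta 0.014320305058869831
```

Emit:
{"fn": "arm_command", "kwargs": {
  "steps": "4 2 0 0; 3 2 0 0; 0 0 0 0; 0 0 0 0"
}}

```text
time: 37.3
eef_pos: [0.5633, -0.0029, 0.2373]
tool_rot: [-3.136, -0.001, 0.013]
contact_force: [-10.2, 13.9, 12.7]
opening: 0.0173
```

```bash
python3 sw.py
```

```text
t 37.3 tcp [ 0.5633 -0.0029  0.2373] yaw 0.05 F [-10.2  13.9  12.7] open 0.0173 q6 1.35 DELTA [-1.4 -0.3  1.4] turn 0.0
0.21918598460289282 theta 6.279994669945015
```

Stop reached: 17 N horizontal force, theta about 0. I relax slightly, release, and back off upwards.

Emit:
{"fn": "arm_command", "kwargs": {
  "steps": "-3 -2 0 0; 0 0 0 0; 0 0 0 0; 0 0 0 0; 0 0 0 0; 0 0 0 0; 0 0 0 0; 0 0 0 0",
  "gripper": 60
}}

```text
time: 37.97
eef_pos: [0.5626, -0.0037, 0.2381]
tool_rot: [3.142, -0.0, 0.0]
contact_force: [0.3, -0.3, -0.5]
opening: 0.0597
```

Emit:
{"fn": "arm_command", "kwargs": {
  "steps": "0 0 -25 0; 0 0 -35 0; 0 0 -35 0; -20 0 -30 0; -35 0 0 0; -35 0 0 0; -35 0 0 0; -35 0 0 0"
}}

```text
time: 38.63
eef_pos: [0.4009, -0.0033, 0.363]
tool_rot: [3.141, 0.0, 0.0]
contact_force: [-0.5, -0.1, -0.4]
opening: 0.0601
```

```bash
python3 p.py; python3 -c "
import cv2,numpy as np
i=np.load('pics/last_side.npz')['im'];t=np.load('pics/last_top.npz')['im']
cv2.imwrite('pics/c7.png',np.hstack([cv2.resize(i[180:440,240:500],(400,400)),cv2.resize(t[140:300,230:390],(400,400),interpolation=2)]))"
```

```text
top [398.4 207.9] 197 [ 0.5989 -0.1519] ring 2 to go mm [-29.9  25.4]
top [287.  239.8] 213 [0.5537 0.1228] ring 0 to go mm [ 0.9 -0.2]
side [332.8 238.2] 141 [0.5543 0.1226] ring 0 to go mm [0.3 0. ]
side [340.  276.6] 108 [ 0.5628 -0.0122] ring 1 to go mm [-0.9  9.6]
side [361.7 322.5] 225 [ 0.599  -0.1526] ring 2 to go mm [-30.   26.1]
t 38.73 tcp [ 0.3983 -0.0026  0.362 ] yaw -0.0 F [-0.4 -0.3  0.3] open 0.0602 q6 1.26 DELTA [ 51.8 -22.6  14.9] turn -0.0
```

View pics/c7.png

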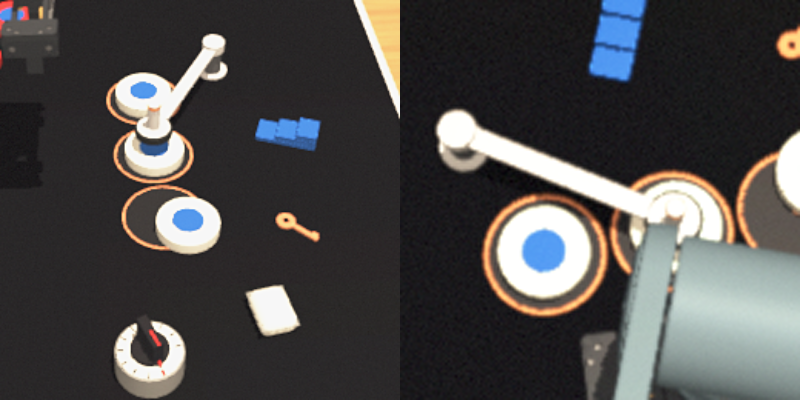

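Puck C was knocked aside from (.568,−.127) to (.599,−.152), after it had been seen in place with the arm out at t=32.4 s, so the earlier steps should stand. I push it back along 139° from the far side, checking clearances to the bystanders first.

Run:
```python
from h import *
im=np.load('pics/last_top.npz')['im']; b,c,w=masks(im)
for m,z in((w,.025),(c,.004),(b,.026)):
    for cc,a,mm in comps(m,25):
        if 380<cc[0]<480 and cc[1]<260 or 300<cc[0]<335 and cc[1]<180: print(cc,a,ray('top',*cc,z))
u=np.array([-.755,.656]); delta(*(np.array([.599,-.1522])-.070*u),.026,-41)
```

```text
(np.float64(312.2), np.float64(86.2)) 3167 [0.93975437 0.01745978 0.025     ]
(np.float64(452.1), np.float64(165.4)) 505 [ 0.6878844  -0.29666949  0.025     ]
(np.float64(398.2), np.float64(208.5)) 842 [ 0.59624724 -0.14929396  0.025     ]
(np.float64(390.2), np.float64(151.9)) 134 [ 0.74886396 -0.15594976  0.004     ]
(np.float64(408.8), np.float64(233.0)) 90 [ 0.53787494 -0.16922915  0.004     ]
(np.float64(316.8), np.float64(152.1)) 668 [0.76215402 0.02719023 0.026     ]
(np.float64(398.4), np.float64(207.9)) 197 [ 0.59740803 -0.14980959  0.026     ]
t 38.73 tcp [ 0.3983 -0.0026  0.362 ] yaw -0.0 F [-0.4 -0.3  0.3] open 0.0602 q6 1.26 DELTA [254.2 195.6 188.2] turn 41.0
```

Emit:
{"fn": "arm_command", "kwargs": {
  "steps": "0 0 0 7; 0 0 0 7; 0 0 0 7; 0 0 0 7; 0 0 0 7; 0 0 0 6; 30 -2 0 0; 35 -2 0 0"
}}

```text
time: 39.4
eef_pos: [0.4545, -0.0427, 0.3634]
tool_rot: [-2.943, 1.098, -0.001]
contact_force: [0.3, -0.5, 0.3]
opening: 0.06
```

Emit:
{"fn": "arm_command", "kwargs": {
  "steps": "36 -2 0 0; 36 -2 0 0; 36 -2 0 0; 36 -2 0 0; 36 -2 0 0; 36 -2 0 0; 35 -2 0 0; 0 0 0 0"
}}

```text
time: 40.07
eef_pos: [0.6561, -0.2013, 0.3609]
tool_rot: [2.94, -1.104, 0.002]
contact_force: [-0.6, 0.0, 0.2]
opening: 0.0601
```

Run:
```python
from h import *
u=np.array([-.755,.656]); delta(*(np.array([.599,-.1522])-.070*u),.026,-41)
```

```text
t 40.07 tcp [ 0.6561 -0.2013  0.3609] yaw -41.15 F [-0.6  0.   0.2] open 0.0601 q6 1.82 DELTA [ -5.6   0.3 187.9] turn -0.1
```

Emit:
{"fn": "arm_command", "kwargs": {
  "steps": "-5 0 30 0; 0 0 36 0; 0 0 36 0; 0 0 36 0; 0 0 30 0; 0 0 16 0; 0 0 0 0; 0 0 0 0"
}}

```text
time: 40.73
eef_pos: [0.6491, -0.1938, 0.179]
tool_rot: [-2.943, 1.1, 0.001]
contact_force: [1.0, -0.5, 0.6]
opening: 0.0597
```

Run:
```python
from h import *
u=np.array([-.755,.656]); delta(*(np.array([.569,-.1265])-.041*u),.026,-41)
```

```text
t 40.73 tcp [ 0.6491 -0.1938  0.179 ] yaw -40.99 F [ 1.  -0.5  0.6] open 0.0597 q6 1.82 DELTA [-63.6   1.7   6.1] turn 0.0
```

Emit:
{"fn": "arm_command", "kwargs": {
  "steps": "-10 1 3 0; -6 1 0 0; -5 0 0 0; -5 0 0 0; -8 0 0 0; -10 0 0 0; -8 0 0 0; -5 0 0 0"
}}

```text
time: 41.4
eef_pos: [0.6044, -0.1575, 0.177]
tool_rot: [2.943, -1.1, 0.002]
contact_force: [2.0, -0.8, 1.8]
opening: 0.0601
```

Emit:
{"fn": "arm_command", "kwargs": {
  "steps": "-3 0 0 0; -1 0 0 0; 0 0 0 0; 0 0 0 0; 25 0 0 0; 35 0 0 0; 10 0 -30 0; 0 0 -35 0"
}}

```text
time: 42.07
eef_pos: [0.654, -0.2026, 0.2359]
tool_rot: [-2.941, 1.102, 0.015]
contact_force: [0.5, -0.1, 0.9]
opening: 0.06
```

Emit:
{"fn": "arm_command", "kwargs": {
  "steps": "0 0 -38 0; 0 0 -38 0; 0 0 -38 0; 0 0 -38 0; 0 38 0 0; 0 38 0 0; 0 38 0 0; 0 38 0 0"
}}

```text
time: 42.73
eef_pos: [0.5536, -0.3167, 0.3926]
tool_rot: [-2.943, 1.099, 0.002]
contact_force: [-0.1, -1.0, -0.3]
opening: 0.0602
```

```bash
python3 p.py
```

```text
top [390.6 220.5] 207 [ 0.5703 -0.1286] ring 2 to go mm [-1.3  2.1]
top [287.  239.8] 212 [0.5537 0.1228] ring 0 to go mm [ 0.9 -0.2]
top [250.  360.7] 85 [0.2865 0.2358] ring 0 to go mm [ 268.1 -113.2]
side [349.5 315.9] 148 [ 0.5749 -0.1327] ring 2 to go mm [-5.9  6.2]
t 42.83 tcp [ 0.5516 -0.32    0.3924] yaw -41.32 F [-0.7  0.1 -0.9] open 0.06 q6 1.58 DELTA [-300.8 -188.4   45.6] turn -41.3
```

Emit:
{"fn": "arm_command", "kwargs": {
  "steps": "-27 25 0 0; -27 25 0 0; -27 25 0 0; -27 25 0 0; -27 25 0 0; -20 20 0 0; 0 0 0 0; 0 0 0 0"
}}

```text
time: 43.5
eef_pos: [0.3421, -0.3238, 0.3931]
tool_rot: [-2.941, 1.103, 0.0]
contact_force: [0.3, -0.3, -0.5]
opening: 0.0602
```

```bash
python3 p.py; python3 -c "
import cv2,numpy as np
i=np.load('pics/last_side.npz')['im'];t=np.load('pics/last_top.npz')['im']
cv2.imwrite('pics/c8.png',np.hstack([cv2.resize(i[180:440,240:500],(400,400)),cv2.resize(t[110:320,230:440],(400,400),interpolation=2)]))"
```

```text
top [390.6 220.4] 208 [ 0.5706 -0.1286] ring 2 to go mm [-1.6  2.1]
top [287.  239.8] 213 [0.5537 0.1228] ring 0 to go mm [ 0.9 -0.2]
side [332.8 238.2] 141 [0.5543 0.1226] ring 0 to go mm [0.3 0. ]
side [340.  276.6] 108 [ 0.5628 -0.0122] ring 1 to go mm [-0.9  9.6]
side [347.4 314.7] 216 [ 0.5707 -0.129 ] ring 2 to go mm [-1.7  2.5]
t 43.6 tcp [ 0.3433 -0.3238  0.3932] yaw -41.0 F [ 0.9 -0.1  0.4] open 0.0602 q6 1.28 DELTA [-145.1 -329.4   46.3] turn -41.0
```

View pics/c8.png

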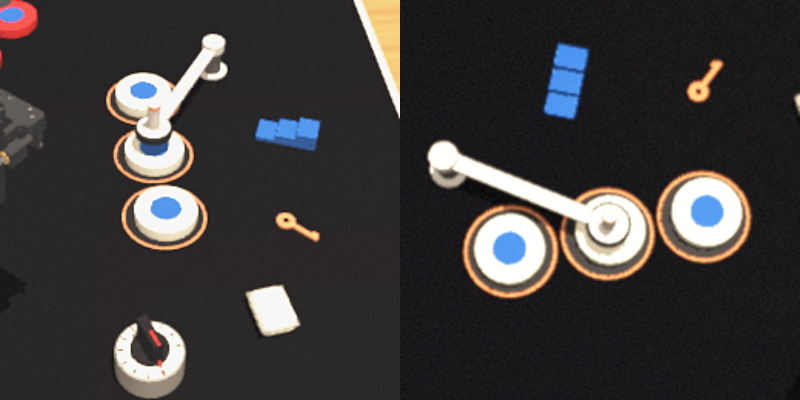

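```bash
python3 -c "
from h import *
print(arm.sign_off())"
```

```text
the job is handed in; nothing more can be done
None
```

I carried out all four steps in order and handed the job in at about 43.6 s. No verdict was reported.

- **Arm out:** it reached the outer stop, with force rising to 14 N at about 1.87 rad.
- **Knob:** I turned it about 230° anticlockwise in one grip. Torque rose to 0.5 N m at the stop, and the pointer lies on the red tick.
- **Pucks:** with the arm still out, all three sat within about 3.5 mm of their ring centres.
- **Arm back in:** it reached the inner stop, with 17 N of horizontal force at about 0 rad.
- **Disturbance:** some time during the swing back, the puck in the −y-end ring was knocked about 40 mm aside. I pushed it back with the arm already in. I did not redo steps 3 and 4, because I had already seen all pucks in place with the arm out at t=32.4 s.

**Last checks:**
- The two end pucks are within 1 mm and 3 mm of their rings in both views.
- The middle puck sits under the pad, so its side reading of 9.6 mm disagrees with about 3 mm before the swing. I put that down to the pad hiding part of the blue disc, and both pictures show the puck inside its ring.
- The door stop, key and earbud case looked unmoved by eye. The coaster was last in view at t=32.4 s, before the swing back, and looked unmoved then.
- The gripper was clear of everything.

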